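# Clear the way and draw out the steriliser drawer

### The arm

A 7-joint arm with a two-finger parallel gripper is mounted at the origin on the work surface. World frame = base frame: x ahead of the robot, y to its left, z up, the work surface at z = 0. Lengths are in m, angles in rad, forces in N, time in s.
With the tool pointing down it reaches from about 0.4 to 0.875 m from the base axis. Payload 19.3 kg.
Tool frame: the origin (TCP) lies at the very end of the fingers, on their centre line; the grasp point (between the pads) lies 19 mm behind it; z points along the fingers, y is the direction in which the jaws open and shut (so a half turn about z gives the same grasp; the last joint's range is limited). The gripper opens to 85 mm and grips with 20 to 120 N. Pads are 22 mm wide; open, the fingers measure 114 mm over their backs; the gripper's body (76 mm by 85 mm) begins 54 mm behind the grasp point. The pads swing forward as they close: fully open they stand 13 mm farther back than shut.
Start: joints at [1.063, 0.521, -0.036, 1.599, 0.021, 1.021, -0.113], TCP at [0.265, -0.566, 0.231] pointing down, gripper open.
Joint ranges: [-2.91, 2.91], [-0.3, 2.13], [-1.5, 1.42], [0.17, 2.43], [-1.26, 4.41], [0.16, 1.93], [-2.52, 2.52]. Speed limits (rad/s): [1.89, 1.89, 2.39, 2.39, 3.01, 3.01, 3.01].

### API

Orientations are given as [roll, pitch, yaw] about the fixed x, y, z axes, in that order (R = Rz(yaw) Ry(pitch) Rx(roll)).
In Python, from workcell import bot, grab_frame, calibration, workorder gives the robot as it stands.
- The arm moves only by the tool move_arm, never from a script. Its arguments are lists of equal length, an entry for each row: "jaw": the closure in counts, from 0 (fully open) to 255 (shut); "dp": the shift along the tool's x, y, z in units of 800 mm (1.0 is 800 mm), a list of three; "rotation": the turn, a rotation vector about the tool's x, y, z in units of pi rad (1.0 is pi rad), a list of three. In form: {"jaw": [jaw, ...], "dp": [[dx, dy, dz], ...], "rotation": [[rx, ry, rz], ...]}. A call has 1 to 10 rows; each row shifts and turns the commanded pose from where the row before left it, along the tool's axes as they then stand; what a row does not reach is not made up. A row lasts 1/8 s, in which the tool goes at most 62.5 mm and 10.7 degrees, less where a joint would pass 70% of its speed; a pose out of reach is approached as far as the arm can. A call with a number of a shift or a turn outside -1 to 1 is refused whole. A call with a gripper value outside its range is refused whole. The fingers move at their own pace and stop on an object; "squeeze" is the grip in N (left out, the last holds). Time passes only in rows, so rows that do not move let the fingers close. It gives the time, the measured TCP pose, the force and the opening at its end, in the units of the state.
- bot.observe(): the state, without advancing time (a new reading comes with each control period).
- grab_frame(name): name is "scene" or "top" or "wrist"; returns the picture (384x512x3 uint8, blue, green, red); there is no depth.
- calibration(name): a dict with "camera_matrix" (3x3 intrinsics, pixels), "T" (4x4, takes a point from camera to world coordinates). Camera axes: x right, y down, z forward; pixel columns grow to the right and rows downward; lengths in m; the calibration is good to about 2 mm. A picture is of the moment at which its call begins: read the wrist's pose just before it. calibration takes no time and is no camera call; for the wrist camera it gives the pose at the moment of the call.
- workorder.job_done(): hands the job in, once; it reports no verdict.
The state is a dict: "clock": time; "qpos": joint angles; "qd": joint speeds; "joint_efforts": joint torques, N m; "position": TCP position; "tool_rot": TCP orientation; "force": force on the tool from outside, world axes, zero at the start; "moment": the same for the moment, N m; "grip_width": finger opening in m.
Only numpy, scipy, OpenCV 4.12 (cv2) and the standard library are available. Lean on these libraries where they do the work, as an engineer would, in place of code of your own. Each camera call takes 0.05 s, during which the arm holds its last target. There are 200 camera calls.

### The job

We need the instruments: open the stainless steriliser's drawer. Slide the small lidded dressing jar aside along the table first, so that the drawer never touches it, then hook a fingertip behind the drawer's upturned lip and draw it fully out to its stop. Do both gently, keep the jar upright, grip and lift nothing, and leave everything else on the table where it is.

Things in the scene. Friction and masses are not known exactly. Their poses are not given: they have to be found in the camera images.
- steriliser: Instrument steriliser: fixed stainless case 240 deep (x) x 250 wide (y) x 150 high; origin on the table, under the middle of its front lower edge; z up; the front with the drawer looks along its -x, the case reaches from x = 0 to +240. Fixed to the left and right of the case, 40 or more away: an open book 20 high (+y side) and a beige balance 81 high (-y side), reaching up to 80 in front of its front.
- drawer (a joint): Drawer of the steriliser, m: 0 shut, 0.140 fully out at its stop; slides level along the case's -x, stays where it is left and takes about 2 to 4 N to draw. Its front sheet is 230 wide (case y -115 to +115) and spans 46 to 138 above the table, so what lies flat on the table passes under it.
- lip (a point): Mid-length of the drawer's lip, on its top, 141 above the table; moves with the drawer, axes as the case's; 42 in front of the case's origin when shut. The lip is the upturned outer edge (6 thick at its rolled top, 3 below) of a gutter 180 long (y) along the drawer's front. Behind the lip (+x) the gutter is 36 clear to the front sheet, floor 23 below the lip's top, open above and clear all round above 165.
- jar: Dressing jar: loose upright round stainless jar with a flat lid and small black knob, 72 diameter, 63 high to the lid's edge, 80 over the knob, about 0.3 kg, slides on the table; origin at the centre of its underside. It stands in the path of the drawer, in front of it.
- spray: Bystander: upright white disinfectant spray bottle, 64 diameter, 163 high, origin under its centre.
- tin: Bystander: upright aluminium can, 64 diameter, 100 high, origin under its centre.
- comb: Bystander: steel comb lying flat in front of the steriliser, 190 along its y, 25 wide, 5 thick; origin at the centre of its underside. The drawer passes over it.
- shears: Bystander: grooming shears lying flat, 180 along x, up to 62 wide at the finger rings, 8 thick; origin on the table near the pivot.
- brush: Bystander: slicker brush lying pins down, head 100 along y x 55 wide x 24 high, handle reaching 160 from the origin along its -y; origin under the middle of the head.
- bowl: Bystander: small stainless bowl, 110 diameter, 40 high, origin under its centre.
There are look-alikes about, which are no part of the job. What is shaped like the jar but green, orange or yellow is not meant.

How it is judged:
On the way, in this order (a step that is already met when the one before it is completed fails the run):
1. the jar has been slid clear of the drawer's path, the drawer not yet drawn (value of joint drawer below 0.04 m and (y of jar in the frame of steriliser above 0.1495 m or y of jar in the frame of steriliser below -0.1495 m or x of jar in the frame of steriliser below -0.221 m or (x of jar in the frame of steriliser below -0.181 m and (y of jar in the frame of steriliser above 0.126 m or y of jar in the frame of steriliser below -0.126 m)))), for 0.2 s.
2. the drawer is drawn out to its stop (value of joint drawer above 0.128 m), for 0.2 s.
At the end, for the whole second after the job is handed in: The drawer is drawn at least 128 of its 140 mm and rests there; the jar stands upright and at rest on the table, clear of the drawer and case; every other thing is within 30 mm of where it was (value of joint drawer above 0.128 m and velocity of joint drawer between -0.01 and 0.01 m/s and angle between jar's own z axis and vertical below 0.1 rad and height (world z) of jar between -0.006 and 0.006 m and linear speed of jar below 0.02 m/s and contact force between steriliser and jar below 0.3 N and distance of each of spray, tin, comb, shears, brush, bowl from where it was at the start of the episode below 0.03 m); the robot touches nothing.
It fails at once if the jar is lifted more than 12 mm off the table or tipped by more than 20 degrees (height (world z) of jar above 0.012 m or angle between jar's own z axis and vertical above 0.35 rad).
It fails at once if the drawer or the case runs against the jar (contact force between steriliser and jar above 0.5 N).
It fails at once if the jar is gripped or struck hard (over 15 N) (contact force between the fingers and jar above 15 N).
It fails at once if the drawer or its case is gripped hard or struck (over 40 N), or the drawer is yanked (faster than 0.6 m/s) (contact force between the fingers and steriliser above 40 N or velocity of joint drawer above 0.6 m/s).
It fails at once if another thing on the table is moved by more than 30 mm (distance of any of spray, tin, comb, shears, brush, bowl from where it was at the start of the episode above 0.03 m).
It also fails if it takes over 58 s, if anything falls off the work surface, if the arm or the gripper's body presses on something with over 40 N, if the wrist force passes 120 N, or if a joint passes its speed limit or range.

## Working session

There is one attempt and no reset: what is moved stays moved. The work goes in short steps, Python scripts to look and compute and a tool call to move; the robot and the scene stay as the last step left them, time stands still between calls to the robot, and variables do not carry over. Pictures are saved under pics/ and viewed, about 8 in all and at most 12, crops included, and the job is handed in when it is done.

Besides the shell and the picture viewer there is one more tool, called after "Request:" as name(argument=value, ...) on one line, values as JSON. move_arm: Moves the arm, as the interface text tells. Shifts and turns lie within -1 to 1; 1 stands for 800 mm of shift or pi rad of turn. Its arguments: {"type":"object","properties":{"jaw":{"type":"array","items":{"type":"number"}},"dp":{"type":"array","items":{"type":"array","items":{"type":"number","minimum":-1,"maximum":1}}},"rotation":{"type":"array","items":{"type":"array","items":{"type":"number","minimum":-1,"maximum":1}}},"squeeze":{"type":"number"}},"required":["jaw","dp","rotation"]}

```bash
mkdir -p pics; cat > h.py <<'E'
import numpy as np, cv2
from workcell import bot, grab_frame, calibration, workorder
def snap(n,f,crop=None,s=1):
    im=grab_frame(n)
    cv2.imwrite('pics/raw_'+f,im)
    if crop: im=im[crop[1]:crop[3],crop[0]:crop[2]]
    cv2.imwrite('pics/'+f,cv2.resize(im,None,fx=s,fy=s,interpolation=cv2.INTER_CUBIC))
def ray(n,u,v,z):
    c=calibration(n);K=np.array(c['camera_matrix']);T=np.array(c['T'])
    d=T[:3,:3]@np.linalg.solve(K,[u,v,1]);o=T[:3,3]
    return o+d*(z-o[2])/d[2]
def proj(n,p):
    c=calibration(n);K=np.array(c['camera_matrix']);T=np.array(c['T'])
    q=K@(T[:3,:3].T@(np.array(p)-T[:3,3]));return q[:2]/q[2]
E
python3 - <<'E'
from h import *
snap('top','top1.png',s=1.5);snap('scene','sc1.png',s=1.5)
for n in('top','scene'):print(np.round(calibration(n)['T'],3).tolist(),np.round(calibration(n)['camera_matrix'],1).tolist())
print(bot.observe())
E
```

```text
[[0.007, -0.996, 0.083, 0.406], [-1.0, -0.008, -0.012, 0.015], [0.012, -0.083, -0.996, 1.061], [0.0, 0.0, 0.0, 1.0]] [[389.3, 0.0, 254.5], [0.0, 389.3, 186.5], [0.0, 0.0, 1.0]]
[[0.858, 0.442, -0.263, 0.865], [0.514, -0.741, 0.432, -0.598], [-0.004, -0.506, -0.862, 1.271], [0.0, 0.0, 0.0, 1.0]] [[464.4, 0.0, 255.2], [0.0, 464.4, 189.9], [0.0, 0.0, 1.0]]
{'clock': 0.1, 'qpos': array([ 1.06284127,  0.52196493, -0.03631145,  1.59992059,  0.02116142,
        1.02107835, -0.11281935]), 'qd': array([ 0.00031608, -0.00172834,  0.00043333, -0.00322654, -0.00054816,
       -0.00102054, -0.00105096]), 'joint_efforts': array([ 7.59201532e-03, -9.28485632e+01,  1.98633313e+00, -3.70527005e+01,
        1.82976091e-02,  5.39248955e-03,  7.16121349e-05]), 'position': array([ 0.26479461, -0.56582309,  0.23078778]), 'tool_rot': array([-3.14060551e+00,  4.25351790e-05,  4.37690162e-01]), 'force': array([0.25569549, 0.09241136, 0.33324587]), 'moment': array([-0.00447514, -0.03257328,  0.00915667]), 'grip_width': 0.08571975350782501}
```

View pics/top1.png

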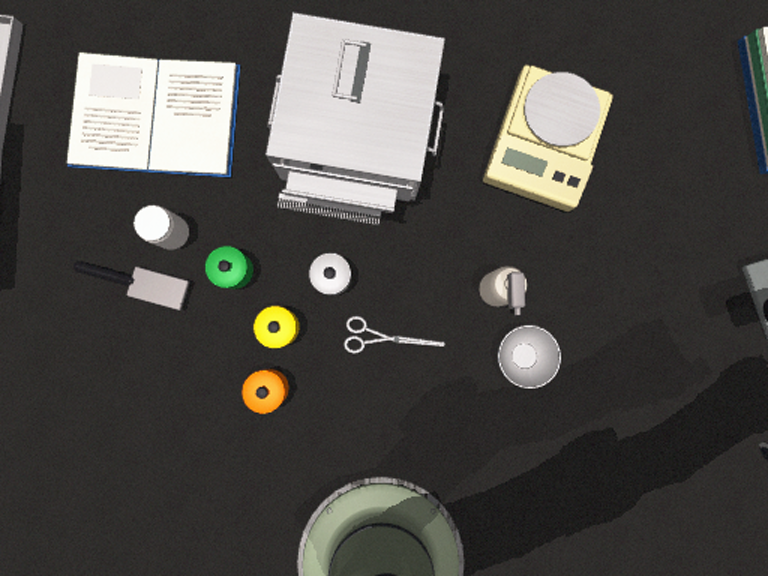

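View pics/sc1.png

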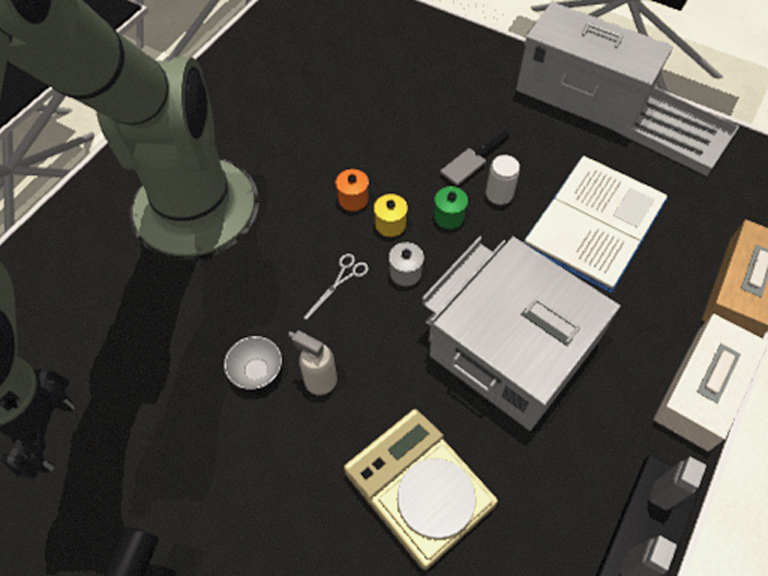

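The top view shows the case top corners at about (293,13), (445,38), (268,157), (418,184) in the 1.5x picture. The steel jar is at (329,272), the lip at (280,197)–(395,210), and the comb just in front. The spray is at (503,288), the bowl at (529,356), the shears at (395,338) and the green jar at (229,266).

```bash
python3 - <<'E'
from h import *
P=lambda n,u,v,z:print(n,np.round(ray('top',u/1.5,v/1.5,z),3))
for n,u,v,z in [('BL',293,13,.15),('BR',445,38,.15),('FL',268,155,.15),('FR',418,182,.15),('lipL',281,197,.141),('lipR',395,211,.141),('jarlid',330,273,.063),('knob',329,272,.08),('green',229,266,.063),('yellow',275,327,.063),('spray',503,275,.163),('bowl',529,356,.04),('shR',445,344,0),('shring1',347,345,0),('shring2',355,318,0),('combL',277,205,0),('combR',380,222,0),('tin',153,223,.1),('balFL',484,180,.05),('balFR',572,210,.05)]:P(n,u,v,z)
im=cv2.imread('pics/raw_top1.png')
cv2.imwrite('pics/c1.png',cv2.resize(im[95:205,170:300],None,fx=6,fy=5.4,interpolation=cv2.INTER_CUBIC))
E
```

```text
BL [0.916 0.151 0.15 ]
BR [ 0.877 -0.096  0.15 ]
FL [0.68  0.186 0.15 ]
FR [ 0.638 -0.052  0.15 ]
lipL [0.614 0.166 0.141]
lipR [ 0.593 -0.016  0.141]
jarlid [0.5   0.092 0.063]
knob [0.5   0.092 0.08 ]
green [0.511 0.265 0.063]
yellow [0.407 0.184 0.063]
spray [ 0.49  -0.183  0.163]
bowl [ 0.36  -0.254  0.04 ]
shR [ 0.379 -0.113  0.   ]
shring1 [0.376 0.064 0.   ]
shring2 [0.425 0.05  0.   ]
combL [0.631 0.196 0.   ]
combR [0.601 0.006 0.   ]
tin [0.578 0.383 0.1  ]
balFL [ 0.669 -0.176  0.05 ]
balFR [ 0.616 -0.331  0.05 ]
```

View pics/c1.png

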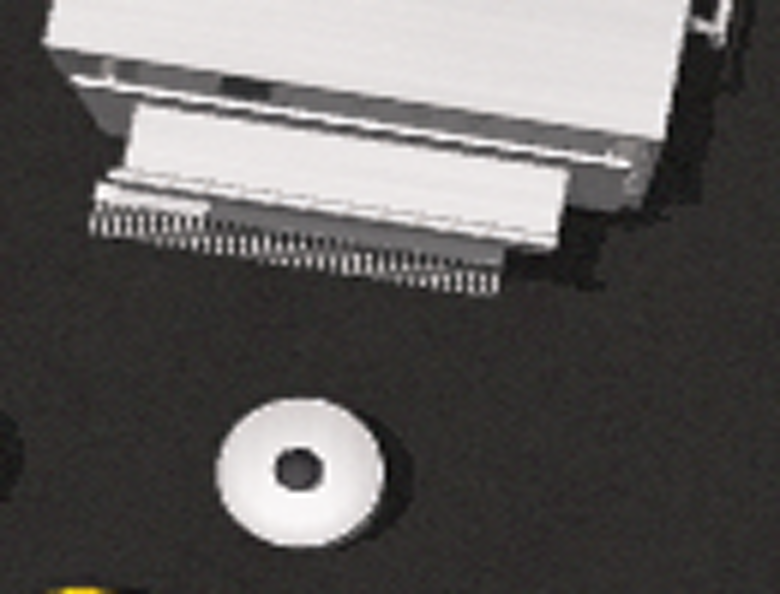

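```bash
python3 - <<'E'
from h import *
Q=lambda a,b,z:ray('top',170+a/6,95+b/5.4,z)
FL,FR=Q(47,43,.15),Q(665,137,.15)
BL,BR=ray('top',293/1.5,13/1.5,.15),ray('top',445/1.5,38/1.5,.15)
for n,a in(('FL',FL),('FR',FR),('BL',BL),('BR',BR)):print(n,a.round(4))
print('w',np.linalg.norm(FL-FR),np.linalg.norm(BL-BR),'d',np.linalg.norm(BL-FL),np.linalg.norm(BR-FR))
from scipy.optimize import least_squares
loc=np.array([[0,.125],[0,-.125],[.24,.125],[.24,-.125]])
obs=np.array([FL,FR,BL,BR])[:,:2]
def f(p):
    c,s=np.cos(p[2]),np.sin(p[2]);return (loc@np.array([[c,s],[-s,c]])+p[:2]-obs).ravel()
r=least_squares(f,[.65,.06,-.15]);p=r.x;print('case',p,r.fun.round(4))
c,s=np.cos(p[2]),np.sin(p[2]);R=np.array([[c,-s],[s,c]])
W=lambda x,y:R@[x,y]+p[:2]
L=lambda q:R.T@(np.array(q)[:2]-p[:2])
print('lipL',L(Q(125,178,.141)),'lipR',L(Q(555,240,.141)),'lip world pred',W(-.042,0))
for n,u,v,z in [('jar',329.5,272.5,.07),('green',229,266,.063),('yellow',275,327,.063),('spray',503,285,.1),('bowl',529,356,.04),('shR',445,344,0),('shring1',347,345,0),('shring2',355,318,0),('combL',277,205,0),('combR',380,222,0),('tin',153,223,.1),('balFL',484,180,.06)]:
    q=ray('top',u/1.5,v/1.5,z);print(n,q.round(3),'case',L(q).round(3))
for y in(-.16,-.17,.16): print(y,W(L(ray('top',329.5/1.5,272.5/1.5,.07))[0],y))
E
```

```text
FL [0.6806 0.1883 0.15  ]
FR [ 0.6407 -0.0575  0.15  ]
BL [0.9156 0.1512 0.15  ]
BR [ 0.8767 -0.0958  0.15  ]
w 0.2490114803544106 0.25009417157684144 d 0.2379739811933777 0.2390156527454595
case [ 0.65990444  0.06549383 -0.158644  ] [-0.0009  0.0006 -0.0006 -0.0004  0.001  -0.0002  0.0005 -0.    ]
lipL [-0.05155945  0.08496565] lipR [-0.05036744 -0.08889255] lip world pred [0.61843186 0.07212896]
jar [0.501 0.092 0.07 ] case [-0.162  0.001]
green [0.511 0.265 0.063] case [-0.179  0.173]
yellow [0.407 0.184 0.063] case [-0.268  0.077]
spray [ 0.479 -0.197  0.1  ] case [-0.137 -0.288]
bowl [ 0.36  -0.254  0.04 ] case [-0.245 -0.363]
shR [ 0.379 -0.113  0.   ] case [-0.249 -0.22 ]
shring1 [0.376 0.064 0.   ] case [-0.28  -0.046]
shring2 [0.425 0.05  0.   ] case [-0.23  -0.052]
combL [0.631 0.196 0.   ] case [-0.049  0.124]
combR [0.601 0.006 0.   ] case [-0.049 -0.068]
tin [0.578 0.383 0.1  ] case [-0.131  0.301]
balFL [ 0.666 -0.174  0.06 ] case [ 0.044 -0.236]
-0.16 [ 0.47504669 -0.06696583]
-0.17 [ 0.47346689 -0.07684026]
0.16 [0.52560009 0.24901574]
```

The lip reads about 9 mm in front of the case-geometry prediction, because I was seeing the gutter's lower edge. The case fit has residuals of 1 mm or less. Plan: slide the jar toward case -y to about y = -0.17, with both fingers half open as a cradle.

Request:
move_arm(jaw=[130,130,130,130,130,130,130,130,130,130], dp=[[0,0,0],[0,0,0],[0,0,0],[0,0,0],[0,0,0],[0,0,0],[0.06,0.01,0],[0.06,0.01,0],[0.06,0.01,0],[0.06,0.01,0]], rotation=[[0,0,-0.0517],[0,0,-0.0517],[0,0,-0.0517],[0,0,-0.0517],[0,0,-0.0517],[0,0,-0.0517],[0,0,0],[0,0,0],[0,0,0],[0,0,0]])

```text
clock: 1.35
position: [0.327, -0.3799, 0.2311]
tool_rot: [-3.141, -0.0, 1.412]
force: [1.1, -0.0, -0.3]
grip_width: 0.0417
```

Request:
move_arm(jaw=[130,130,130,130,130,130,130,130,130,130], dp=[[0.06,0.01,0],[0.06,0.01,0],[0.06,0.01,0],[0.06,0.01,0],[0.06,0.01,0],[0.06,0.01,0],[0.06,0.01,0],[0.06,0.01,0],[0.06,0.01,0],[0.06,0.01,0]], rotation=[[0,0,0],[0,0,0],[0,0,0],[0,0,0],[0,0,0],[0,0,0],[0,0,0],[0,0,0],[0,0,0],[0,0,0]])

```text
clock: 2.6
position: [0.4819, 0.0813, 0.2312]
tool_rot: [-3.141, 0.0, 1.412]
force: [0.1, -1.3, -0.8]
grip_width: 0.0422
```

Request:
move_arm(jaw=[130,130,130,130,130,130], dp=[[0.0385,0.007,0],[0.0385,0.007,0],[0.0385,0.007,0],[0,0,0.06],[0,0,0.03],[0,0,0]], rotation=[[0,0,0],[0,0,0],[0,0,0],[0,0,0],[0,0,0],[0,0,0]])

```text
clock: 3.35
position: [0.5118, 0.1681, 0.1579]
tool_rot: [-3.139, 0.001, 1.413]
force: [-0.7, -0.4, 0.5]
grip_width: 0.0416
```

```bash
python3 - <<'E'
from h import *
snap('wrist','w1.png',s=1.4)
print(proj('wrist',[.501,.092,.08])*1.4,proj('wrist',[.511,.265,.08])*1.4)
E
```

```text
[359.43095699 393.92656811] [325.92230345 106.63904712]
```

View pics/w1.png

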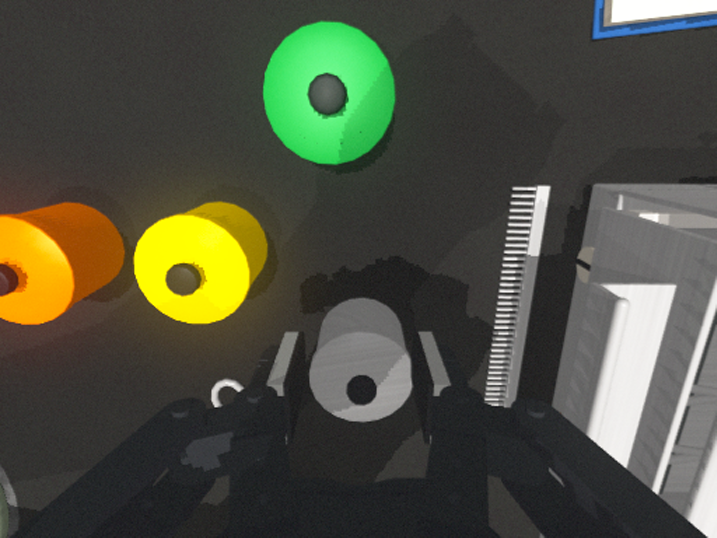

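The wrist view shows the knob at (361,389) against a predicted (359,394), so the jar position is confirmed. The fingers are centred on it and the green jar is well clear.

```bash
python3 - <<'E'
from h import *
print(calibration('wrist')['T'][:3,3] if hasattr(calibration('wrist')['T'],'shape') else calibration('wrist')['T'],proj('wrist',[.5118,.1681,.158])*1.4)
E
```

```text
[0.52521952 0.25103732 0.30162989] [357.23210538 351.26555599]
```

Request:
move_arm(jaw=[130,130,130], dp=[[0,0,0.06],[0,0,0.02],[0,0,0]], rotation=[[0,0,0],[0,0,0],[0,0,0]])

```text
clock: 3.78
position: [0.5128, 0.1685, 0.0957]
tool_rot: [-3.141, 0.0, 1.412]
force: [-0.1, 0.1, 0.5]
grip_width: 0.042
```

Request:
move_arm(jaw=[130,130,130,130,130,130,130,130,130,130], dp=[[0,0,0.05],[0,0,0.035],[0,0,0],[-0.03,0,0],[-0.01,0,0],[-0.01,0,0],[-0.01,0,0],[-0.01,0,0],[-0.01,0,0],[-0.01,0,0]], rotation=[[0,0,0],[0,0,0],[0,0,0],[0,0,0],[0,0,0],[0,0,0],[0,0,0],[0,0,0],[0,0,0],[0,0,0]])

```text
clock: 5.03
position: [0.5019, 0.0979, 0.0277]
tool_rot: [3.141, -0.001, 1.413]
force: [0.6, 5.7, 6.4]
grip_width: 0.0419
```

```bash
python3 - <<'E'
from h import *
snap('scene','sc2.png',(150,110,350,270),3.5)
E
```

```text
(no output)
```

View pics/sc2.png

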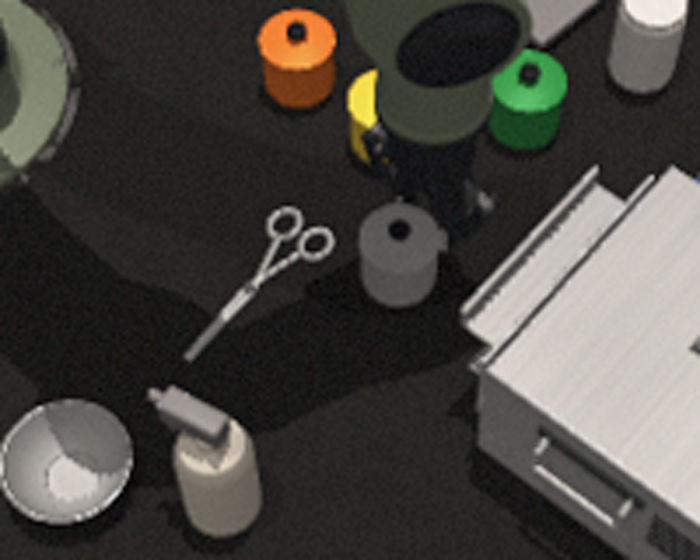

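The jar is upright and moving with the fingers, and the shears and spray are clear. The 6.4 N vertical force is odd, so I'll read it again.

```bash
python3 - <<'E'
from h import *
o=bot.observe();print(o['force'],o['position'],o['clock'])
snap('top','t2.png',(150,100,310,220),4.5)
o=bot.observe();print(o['force'],o['moment'])
E
```

```text
[1.4884047  3.52415642 5.45913345] [0.50165971 0.09668433 0.02766502] 5.075
[0.77930876 0.83508898 1.04905682] [ 0.11410501 -0.20097354 -0.01636909]
```

Request:
move_arm(jaw=[130,130], dp=[[-0.005,0,0],[-0.005,0,0]], rotation=[[0,0,0],[0,0,0]])

```text
clock: 5.38
position: [0.5003, 0.0896, 0.0274]
tool_rot: [3.141, -0.001, 1.413]
force: [1.4, 5.3, 5.7]
grip_width: 0.0419
```

Request:
move_arm(jaw=[130,130,130,130,130,130], dp=[[0.008,0,0],[0,0,0.0125],[0,0,0],[-0.008,0,0],[-0.008,0,0],[-0.008,0,0]], rotation=[[0,0,0],[0,0,0],[0,0,0],[0,0,0],[0,0,0],[0,0,0]])

```text
clock: 6.12
position: [0.4983, 0.0764, 0.0175]
tool_rot: [3.141, -0.0, 1.412]
force: [0.7, 4.0, 1.4]
grip_width: 0.0417
```

Pushing lower fixed it: the vertical force is down to 1.4 N and the push is 4 N. I'll continue.

Request:
move_arm(jaw=[130,130,130,130,130,130,130,130], dp=[[-0.01,0,0],[-0.01,0,0],[-0.01,0,0],[-0.01,0,0],[-0.01,0,0],[-0.01,0,0],[-0.01,0,0],[-0.01,0,0]], rotation=[[0,0,0],[0,0,0],[0,0,0],[0,0,0],[0,0,0],[0,0,0],[0,0,0],[0,0,0]])

```text
clock: 7.12
position: [0.4879, 0.0131, 0.0173]
tool_rot: [-3.142, 0.0, 1.412]
force: [0.9, 4.1, 2.9]
grip_width: 0.0418
```

Request:
move_arm(jaw=[130,130,130,130,130,130,130,130,130], dp=[[-0.01,0,0],[-0.01,0,0],[-0.01,0,0],[-0.01,0,0],[-0.01,0,0],[-0.008,0,0],[-0.004,0,0],[0,0,0],[0.02,0,0]], rotation=[[0,0,0],[0,0,0],[0,0,0],[0,0,0],[0,0,0],[0,0,0],[0,0,0],[0,0,0],[0,0,0]])

```text
clock: 8.25
position: [0.4825, -0.0201, 0.0172]
tool_rot: [-3.141, 0.001, 1.41]
force: [0.2, 0.1, 0.7]
grip_width: 0.0419
```

Request:
move_arm(jaw=[130,130,200,255,255,255,255,255,255], dp=[[0.03,0,0],[0.03,0,0],[0,0,-0.06],[0,0,-0.07],[0,0,-0.07],[0,0,-0.07],[0,0,0],[0,0,0],[0,0,0]], rotation=[[0,0,0],[0,0,0],[0,0,0],[0,0,0],[0,0,0],[0,0,0.055],[0,0,0.055],[0,0,0.055],[0,0,0.055]])

```text
clock: 9.38
position: [0.4902, 0.029, 0.2334]
tool_rot: [-3.142, -0.0, 0.716]
force: [0.2, -0.3, -0.5]
grip_width: 0.0001
```

```bash
python3 - <<'E'
from h import *
o=bot.observe();print(o['force'],o['position'],o['tool_rot'],o['clock'])
snap('top','t3.png',s=1.5)
E
```

```text
[ 0.1589463  -0.2891613  -0.53633748] [0.490158   0.02902766 0.2334211 ] [-3.14152370e+00 -2.95301126e-05  7.16450907e-01] 9.375
```

View pics/t3.png

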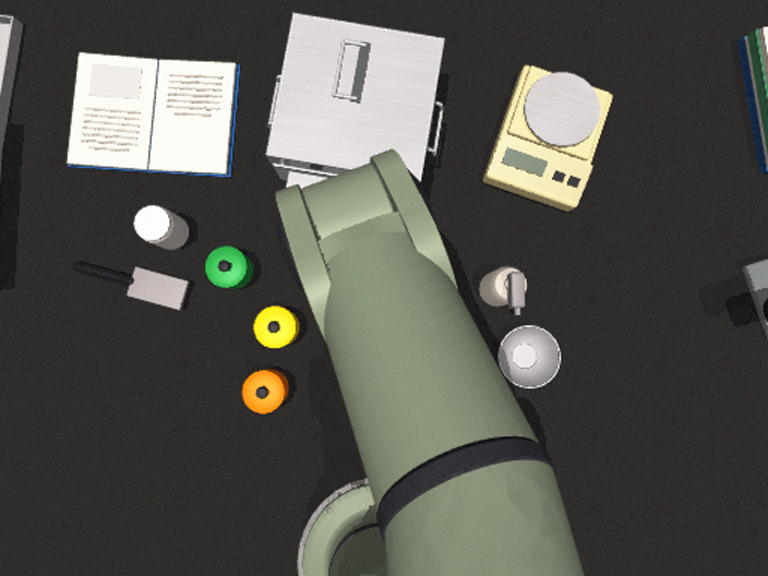

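The arm hides the jar in this view, but the bystanders are unmoved. I'll turn the hand, go above the gutter, and then check in the scene view.

Request:
move_arm(jaw=[255,255,255,255,255,255,255,255,255], dp=[[0,0,0],[0,0,0],[0,0,0],[0,0,0],[0,0,0],[0.0587,-0.0262,0],[0.0587,-0.0262,0],[0.0587,-0.0262,0],[0,0,0.05]], rotation=[[0,0,0.0557],[0,0,0.0557],[0,0,0.0557],[0,0,0.0557],[0,0,0.0557],[0,0,0],[0,0,0],[0,0,0],[0,0,0]])

```text
clock: 10.55
position: [0.6428, 0.0714, 0.1941]
tool_rot: [-3.139, -0.004, -0.149]
force: [-0.9, 0.5, -1.9]
grip_width: -0.0
```

```bash
python3 - <<'E'
from h import *
o=bot.observe();print(o['position'],o['tool_rot'],o['clock'])
snap('scene','sc3.png',(150,110,420,290),2.9);snap('wrist','w3.png',s=1.4)
p=o['position'];d=p[:2]-[.6599,.0655];a=-.1586;print(np.cos(a)*d[0]+np.sin(a)*d[1],-np.sin(a)*d[0]+np.cos(a)*d[1])
E
```

```text
[0.64279058 0.07137675 0.19406674] [-3.13887745 -0.00446865 -0.14938135] 10.55
-0.017822833826963883 0.0031008033525252105
```

View pics/sc3.png

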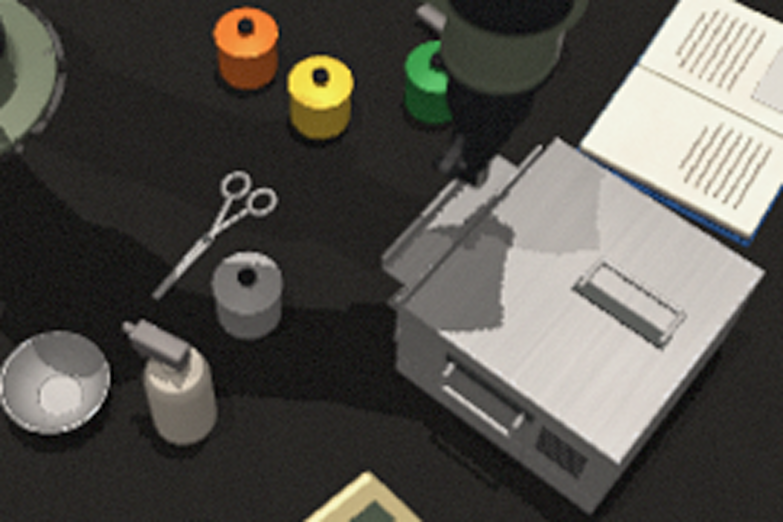

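View pics/w3.png

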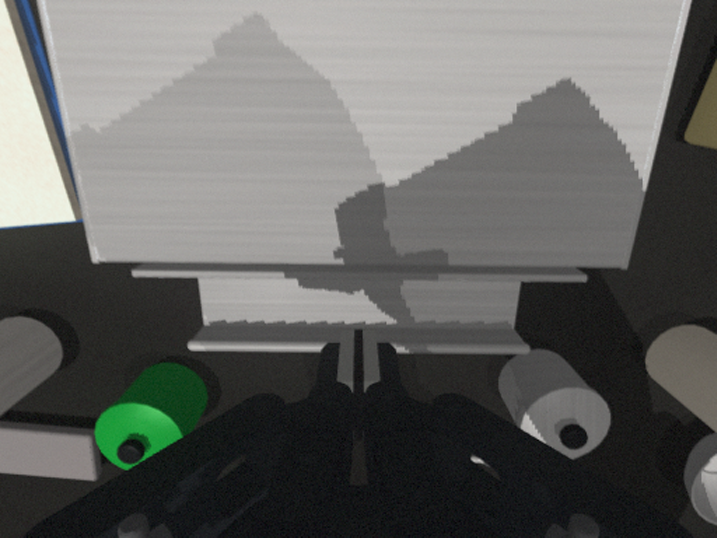

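The jar stands upright, with its knob at (246,277) in the scene crop. The wrist view shows the lip's top from (192,346) to (528,349) and the gutter behind it. Measuring both.

```bash
python3 - <<'E'
from h import *
a=-.1586
def L(p):
    d=p[:2]-[.6599,.0655];return np.round([np.cos(a)*d[0]+np.sin(a)*d[1],-np.sin(a)*d[0]+np.cos(a)*d[1]],4)
print('jar',L(ray('scene',150+246/2.9,110+277/2.9,.08)),'wristjar',L(ray('wrist',574/1.4,437/1.4,.08)))
print('lip',L(ray('wrist',192/1.4,345/1.4,.141)),L(ray('wrist',528/1.4,348/1.4,.141)))
print('tray strip',L(ray('wrist',530/1.4,276/1.4,.138)),'caseF',L(ray('wrist',95/1.4,263/1.4,.15)),L(ray('wrist',627/1.4,268/1.4,.15)))
E
```

```text
jar [-0.1574 -0.1691] wristjar [-0.1621 -0.1656]
lip [-0.0498  0.0889] [-0.05   -0.0896]
tray strip [-0.0104 -0.086 ] caseF [-0.0013  0.1249] [-0.0016 -0.1258]
```

Request:
move_arm(jaw=[255], dp=[[0,0,0]], rotation=[[0,0,0]])

```text
clock: 10.78
position: [0.6389, 0.0689, 0.1941]
tool_rot: [-3.142, 0.0, -0.152]
force: [0.6, -0.2, 1.9]
grip_width: -0.0001
```

The jar is at case y ≈ -0.167, clear of the path. The lip's front edge reads -0.050, so I'll aim the fingertip at x ≈ -0.025 and descend gently.

Request:
move_arm(jaw=[255,255,255,255,255,255,255], dp=[[-0.005,0,0],[0,0,0.03],[0,0,0.02],[0,0,0.01],[0,0,0.01],[0,0,0.01],[0,0,0]], rotation=[[0,0,0.002],[0,0,0],[0,0,0],[0,0,0],[0,0,0],[0,0,0],[0,0,0]])

```text
clock: 11.65
position: [0.635, 0.069, 0.1288]
tool_rot: [3.141, 0.001, -0.16]
force: [0.2, 0.0, 0.3]
grip_width: 0.0001
```

```bash
python3 - <<'E'
from h import *
print(bot.observe()['position'],bot.observe()['force'])
E
```

```text
[0.63496983 0.06896467 0.1288422 ] [0.2172983  0.04603217 0.28192273]
```

The fingertip is in the gutter with no contact. Drawing slowly now.

Request:
move_arm(jaw=[255,255,255,255,255,255,255,255,255,255], dp=[[-0.003,0,0],[-0.003,0,0],[-0.004,0,0],[-0.005,0,0],[-0.007,0,0],[-0.01,0,0],[-0.01,0,0],[-0.01,0,0],[-0.01,0,0],[-0.01,0,0]], rotation=[[0,0,0],[0,0,0],[0,0,0],[0,0,0],[0,0,0],[0,0,0],[0,0,0],[0,0,0],[0,0,0],[0,0,0]])

```text
clock: 12.9
position: [0.5779, 0.0783, 0.1294]
tool_rot: [-3.142, -0.0, -0.16]
force: [3.4, 0.3, 1.3]
grip_width: 0.0001
```

It pulls at 3.4 N, which is the expected drawer force. Continuing.

Request:
move_arm(jaw=[255,255,255,255,255,255,255,255,255], dp=[[-0.01,0,0],[-0.01,0,0],[-0.01,0,0],[-0.01,0,0],[-0.01,0,0],[-0.01,0,0],[-0.01,0,0],[-0.01,0,0],[-0.01,0,0]], rotation=[[0,0,0],[0,0,0],[0,0,0],[0,0,0],[0,0,0],[0,0,0],[0,0,0],[0,0,0],[0,0,0]])

```text
clock: 14.02
position: [0.5067, 0.0898, 0.1293]
tool_rot: [-3.142, -0.0, -0.16]
force: [3.3, 0.7, 1.3]
grip_width: -0.0002
```

Request:
move_arm(jaw=[255,255,255], dp=[[-0.004,0,0],[-0.004,0,0],[-0.003,0,0]], rotation=[[0,0,0],[0,0,0],[0,0,0]])

```text
clock: 14.4
position: [0.4985, 0.0911, 0.1293]
tool_rot: [-3.142, -0.0, -0.16]
force: [2.2, 1.0, 0.0]
grip_width: -0.0001
```

Request:
move_arm(jaw=[255,255,255], dp=[[-0.003,0,0],[-0.003,0,0],[-0.002,0,0]], rotation=[[0,0,0],[0,0,0],[0,0,0]])

```text
clock: 14.78
position: [0.494, 0.0918, 0.1296]
tool_rot: [-3.141, -0.003, -0.161]
force: [21.0, -3.3, -11.0]
grip_width: -0.0001
```

It has reached the stop, with the force at 21 N. Easing off and lifting clear.

Request:
move_arm(jaw=[255,255,255,255,255,255,255,255], dp=[[0.006,0,0],[0.008,0,0],[0,0,0],[0,0,-0.02],[0,0,-0.04],[0,0,-0.06],[0,0,-0.06],[0,0,0]], rotation=[[0,0,0],[0,0,0],[0,0,0],[0,0,0],[0,0,0],[0,0,0],[0,0,0],[0,0,0]])

```text
clock: 15.78
position: [0.5044, 0.0908, 0.2776]
tool_rot: [-3.139, -0.006, -0.16]
force: [-0.0, -0.3, -0.1]
grip_width: -0.0
```

```bash
python3 - <<'E'
from h import *
o=bot.observe();print(o['position'],o['force'],o['clock'])
snap('scene','sc4.png',s=1.5)
snap('wrist','w4.png',s=1.4)
E
```

```text
[0.50438449 0.09075606 0.27759119] [-0.01384608 -0.25502882 -0.0586446 ] 15.775
```

View pics/sc4.png

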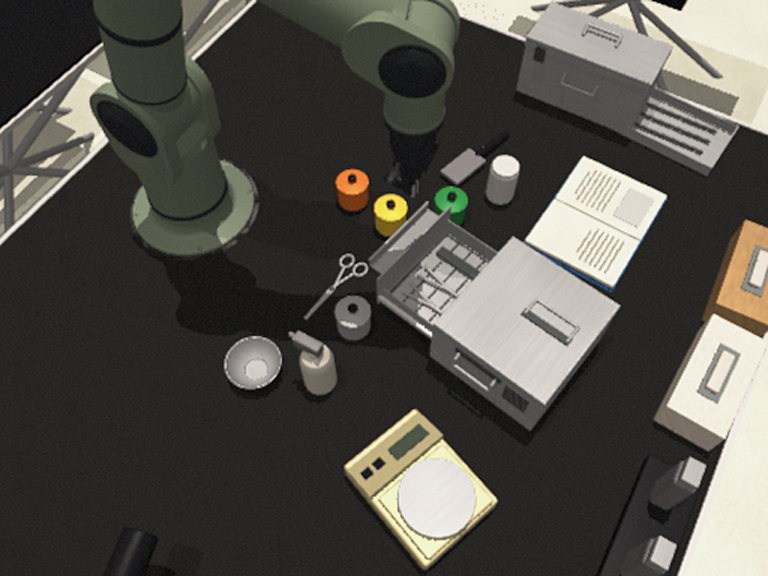

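View pics/w4.png

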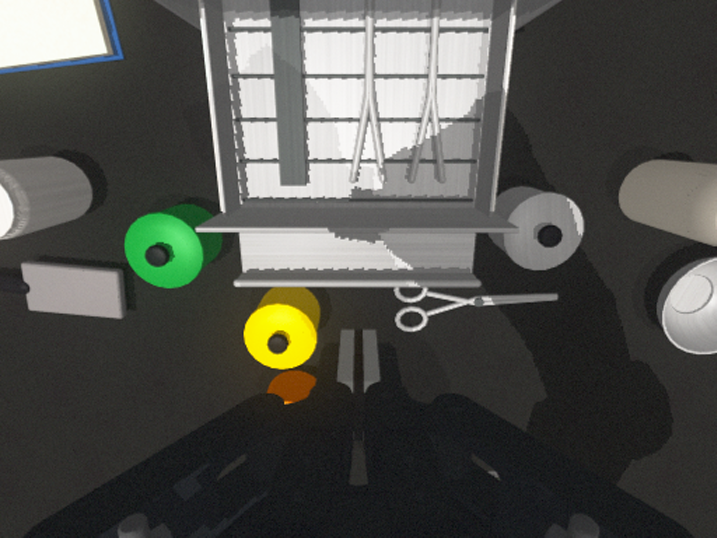

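The drawer is out with its instruments visible, and the jar stands upright beside it. Bystanders look unchanged. In the wrist view the lip is at (237..480, 281) and the jar knob at (549,236). I'll check those numbers and hand in.

```bash
python3 - <<'E'
from h import *
a=-.1586
def L(p):
    d=p[:2]-[.6599,.0655];return np.round([np.cos(a)*d[0]+np.sin(a)*d[1],-np.sin(a)*d[0]+np.cos(a)*d[1]],4)
print('jar',L(ray('wrist',549/1.4,236/1.4,.08)),'lip',L(ray('wrist',237/1.4,283/1.4,.141)),L(ray('wrist',480/1.4,284/1.4,.141)))
d=cv2.absdiff(cv2.imread('pics/raw_sc1.png'),cv2.imread('pics/raw_sc4.png')).max(2)
for n,(x0,y0,x1,y1) in dict(bowl=(148,223,190,262),spray=(190,218,226,264),shears=(202,168,247,214),tin=(322,100,348,138),brush=(292,85,340,123)).items(): print(n,(d[y0:y1,x0:x1]>60).mean().round(3))
E
```

```text
jar [-0.1615 -0.1624] lip [-0.1811  0.0885] [-0.182 -0.088]
bowl 0.0
spray 0.0
shears 0.157
tin 0.0
brush 0.0
```

The finger's position at the stop implies 140 mm (finger face at -0.179, where the lip's back should be). The wrist measurement gives a few mm less, so I'll take one sharper look now that the arm has settled.

```bash
python3 - <<'E'
from h import *
im=grab_frame('wrist');print(bot.observe()['tool_rot'])
a=-.1586;R=np.array([[np.cos(a),-np.sin(a)],[np.sin(a),np.cos(a)]])
S=4;x0,y0,x1,y1=140,140,360,250
s=cv2.resize(im[y0:y1,x0:x1],None,fx=3.6,fy=3.6,interpolation=cv2.INTER_CUBIC)
for d,c in((.14,(0,0,255)),(.128,(255,0,0))):
  for ys in((.095,.115),(-.115,-.095)):
    q=[proj('wrist',[*(R@[-.045-d,y]+[.6599,.0655]),.141]) for y in ys]
    q=[tuple(int(v) for v in (p+.5-[x0,y0])*3.6) for p in q];cv2.line(s,*q,c,1)
cv2.imwrite('pics/w5.png',s)
E
```

```text
[ 3.14136910e+00  4.36293599e-04 -1.60031437e-01]
```

View pics/w5.png

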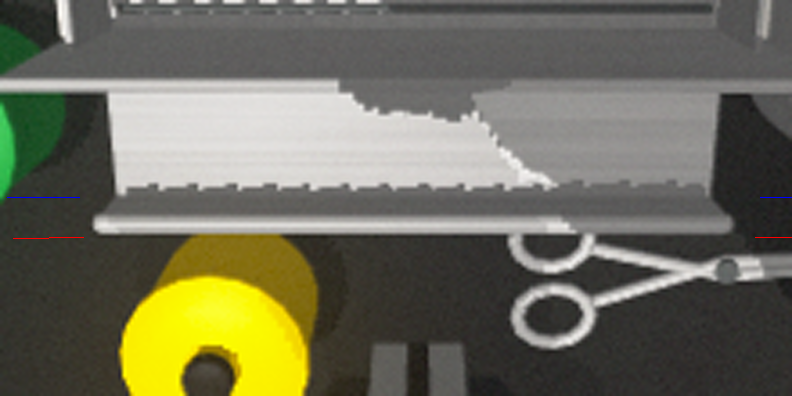

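The settled view puts the lip's front edge at row 234. The 140 mm mark is at row 238 and the 128 mm mark at row 197, so the drawer is out about 139 mm.

```bash
python3 -c "
from h import *
print(workorder.job_done(),bot.observe()['clock'])"
```

```text
the job is handed in; nothing more can be done
the job is handed in; nothing more can be done
```

The drawer is drawn out to its stop, the jar has been slid clear of its path, and the job is handed in. No verdict is given on hand-in.

- **Jar:** I slid it about 165 mm along the table toward the balance side, with two half-open fingers pushing low. It stands upright at case y ≈ -0.165 m; -0.1495 m was needed. At first the push gave about 6 N sideways and 6 N upward on the tool. I lowered the fingers, and after that it read about 4 N sideways and 1–3 N upward.
- **Drawer:** I hooked the shut fingertips behind the lip and drew it at about 3.4 N. The force rose to 21 N at the stop, so I eased off and lifted clear.
- **Drawer check:** The settled wrist picture puts it at about 139 mm of 140. An earlier picture, taken while the arm was still swinging, suggested a few mm less (about 132–137 mm).
- **Bystanders:** Before-and-after scene pictures matched for the spray, tin, brush and bowl. The comparison flagged 16% of pixels around the shears. To my eye they stand where they were, so I put it down to shadow. I did not compare the comb, which the drawer now hides.
- **Robot:** The last reading before hand-in was about 0 N, with the gripper well clear. The clock read about 16 s of the 58 s allowed.

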